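# Wind the rotary stage to its loading position and slide the carrier in

### The job

Wind the handwheel of the rotary stage (the black wheel with the red crank grip) until the slot in the turntable lines up with the fixed rail. Then set the specimen carrier (steel plate with the blue blade) on the open end of the rail and slide it along, under the keeper lips, into the turntable until it is fully home against the brass stop; leave the slot lined up, let go, and do not disturb the objective, the specimen and the bronze tee nearby.

Things in the scene. Friction and masses are not known exactly. Their poses are not given: they have to be found in the camera images.
- stage_base: Fixed grey stand of the rotary stage. Origin on the desk top under the turntable axis, z up; the rail runs from the turntable along its +y. Foot disc 122 mm across. Rail bed 62 mm wide (x), y = 57 to 167 mm, its sliding floor 14 mm above the origin. Gearbox with the handwheel at x = -108, y = -20 mm. Red index pointer at the turntable's rim at -y.
- rail_mouth (a point): Middle of the rail's open outer end (apron), on the sliding floor, y = 134 mm; axes as stage_base. The apron (y = 100 to 167 mm) has no lips, only two side guides 7 mm high, 43 mm apart at the tunnel and flaring to 58 mm at the outer end. The carrier, blade up, its y along the rail's y, fits between them here from above.
- rail_tunnel (a point): Middle of the lipped part of the rail (y = 58 to 99 mm), on the sliding floor; axes as stage_base. Walls 41.6 mm apart; keeper lips overhang both edges, underside 11 mm and top 14.5 mm above the floor (screw heads to 17 mm), 26 mm apart: the blade passes between. The carrier can get in only from the apron.
- turntable (a joint): Angle (rad) of the turntable, a steel disc 110 mm across with black marks every 10 degrees; counter-clockwise from above is positive. 0 = slot exactly lined up with the rail. Starts at -0.75 to -0.5. Driven only by the handwheel: turntable = handwheel / 30; self-locking, so do not push the disc itself.
- slot_centre (a point): Point on the turntable axis on the slot's floor, level with the rail's floor; axes turn with the table, y points out of the slot's open end (along the rail's y when lined up). Slot walls 42 mm apart, lips as on the rail; it ends at a brass stop with its face at y = -30.3 mm, so the carrier's origin is at this point when home.
- slot_mouth (a point): Middle of the slot's open end, on its floor, 50 mm from the turntable axis.
- handwheel (a joint): Angle (rad) of the black handwheel, 76 mm across, upright axis; clockwise from above is positive. Starts at -22.5 to -15 (2.4 to 3.6 turns short) and must be wound clockwise to 0 (0.5 rad more or less does no harm). Friction about 0.07 N m (2.5 N at the grip); stays where it is left. Limits -28 and +8.
- crank_axis (a point): Centre of the handwheel's top face, on its upright axis, 74.5 mm above the desk; fixed.
- crank_grip (a point): Point on the axis of the red crank grip, 29 mm from the wheel's axis and 22.5 mm above the wheel's top face (97 mm above the desk); goes round with the wheel. The grip is an upright free-spinning sleeve, 16 mm in diameter, from 2 to 42 mm above the wheel's top face: a gripper may hold it without turning while it goes round.
- carrier: Loose specimen carrier, about 140 g: steel plate 36 (x) by 60 (y) by 8 mm with round corners, origin at the centre of its underside; upright blue blade 12 (x) by 26 (y) mm, top 54 mm above the underside. Same when turned half round. Pinch the blade across 12 mm from above, fingertips 19 mm or more above the underside to clear the lips. Starts on the desk on the robot's side of the rail.
- spare_objective: Bystander: white microscope objective, 28 mm across, 44 mm high, standing; origin at its foot.
- specimen_1: Bystander: round grey moulded specimen, 25 mm across, 14 mm high; origin at its underside.
- cast_tee_bronze: Bystander: brown cast tee, 32 by 35 by 10 mm, lying flat; origin at its underside.
There are look-alikes about, which are no part of the job. Of the things like the carrier, leave any that is turquoise; of the rest the smaller one is meant.

How it is judged:
On the way, in this order (a step that is already met when the one before it is completed fails the run):
1. the turntable's slot is lined up with the rail (within 0.06 rad) (value of joint turntable between -0.06 and 0.06 rad), for 0.2 s.
2. the carrier passes along the rail under its keeper lips with the slot lined up (all of step 1 and x of carrier in the frame of rail_tunnel between -0.008 and 0.008 m and y of carrier in the frame of rail_tunnel between -0.02 and 0.02 m and z of carrier in the frame of rail_tunnel below 0.006 m), for 0.05 s.
At the end, for the whole second after the job is handed in: The slot is lined up with the rail within 0.06 rad; the carrier lies flat in the slot under the lips, its origin within 5 mm of the slot centre along the slot (home at the stop) and 7 mm across; all is released and at rest (all of step 1 and x of carrier in the frame of slot_centre between -0.007 and 0.007 m and y of carrier in the frame of slot_centre between -0.005 and 0.005 m and z of carrier in the frame of slot_centre below 0.004 m and angle between carrier's own z axis and vertical below 0.1 rad and linear speed of carrier below 0.01 m/s and velocity of joint handwheel between -0.1 and 0.1 rad/s); the robot touches nothing.
It fails at once if the objective is shifted by more than 30 mm or tipped over (distance of spare_objective from where it was at the start of the episode above 0.03 m or angle between spare_objective's own z axis and vertical above 0.6 rad).
It fails at once if the specimen is shifted by more than 30 mm or tipped over (distance of specimen_1 from where it was at the start of the episode above 0.03 m or angle between specimen_1's own z axis and vertical above 0.6 rad).
It fails at once if the bronze tee is shifted by more than 30 mm or tipped over (distance of cast_tee_bronze from where it was at the start of the episode above 0.03 m or angle between cast_tee_bronze's own z axis and vertical above 0.6 rad).
It also fails if it takes over 67 s, if anything falls off the work surface, if the arm or the gripper's body presses on something with over 40 N, if the wrist force passes 120 N, or if a joint passes its speed limit or range.

### The arm

A 7-joint arm with a two-finger parallel gripper is mounted at the origin on a cart in front of the work surface, level with it; the furniture and walls round the work are solid. World frame = base frame: x ahead of the robot, y to its left, z up, the work surface at z = 0. Lengths are in m, angles in rad, forces in N, time in s.
With the tool pointing down it reaches from about 0.375 to 0.925 m from the base axis. Payload 3.1 kg.
Tool frame: the origin (TCP) lies between the finger pads; the fingertips stand 19 mm ahead of it and the grasp point (between the pads) is the TCP; z points along the fingers, y is the line along which they close (so a half turn about z gives the same grasp; the last joint's range is limited). The gripper opens to 85 mm and grips with 20 to 120 N. Pads are 22 mm wide; open, the fingers measure 114 mm over their backs; the gripper's body (76 mm by 85 mm) begins 54 mm behind the grasp point. The pads swing forward as they close: fully open they stand 13 mm farther back than shut.
Start: joints at [-1.213, 0.383, 0.044, 1.598, -0.018, 1.161, -0.05], TCP at [0.286, 0.584, 0.25] pointing down, gripper open.
Joint ranges: [-2.61, 2.61], [-0.41, 2.15], [-1.48, 1.57], [0, 2.5], [-1.57, 4.71], [0.05, 1.97], [-2.85, 2.85]. Speed limits (rad/s): [2.79, 2.79, 3.14, 3.14, 3.14, 3.14, 3.14].

### API

Orientations are given as a unit quaternion [x, y, z, w].
In Python, from bench import move_ptp, movel, move_j, move_gripper, pause, inverse_kinematics, read_camera, camera_params, MotionError, sign_off, look_for, tip_of, read_time_s, read_qpos, read_joint_vel, read_effort, read_eef_pos, read_tcp_rot, read_ft_force, read_ft_torque, read_finger_gap, read_grasp_force gives the robot as it stands. Calls block until the motion is done:
- move_ptp(position, orientation): joint-space move of the TCP to a pose.
- movel(position, orientation=None, speed=0.15): straight line of the TCP; orientation=None keeps the orientation; speed is the mean speed in m/s.
- move_j(angles): joint-space move.
- move_gripper(opening, effort=None): finger opening in m; effort is the grip in N (None keeps the last); returns when the fingers have stopped.
- pause(seconds).
- inverse_kinematics(position, orientation): joint angles nearest the present ones, or None.
- read_camera(name): name is "scene" or "top" or "wrist"; returns the picture (420x560x3 uint8, red, green, blue); there is no depth.
- camera_params(name): a dict with "K" (3x3 intrinsics, pixels), "dist_coeffs" ([k1, k2, p1, p2, k3] as OpenCV has them; the pictures are not rectified), "camera_from_world" (4x4, takes a point from world to camera coordinates). Camera axes: x right, y down, z forward; pixel columns grow to the right and rows downward; lengths in m; the calibration is good to about 2 mm. A picture is of the moment at which its call begins: read the wrist's pose just before it. camera_params takes no time and is no camera call; for the wrist camera it gives the pose at the moment of the call.
A pose or a line that the arm cannot do raises MotionError and nothing moves.
- sign_off(): hands the job in; it is judged then, once.
Trained networks look in the newest picture that a camera, given by its name, has taken for a name from the list of things; names that differ only in an ending like _2 or _b are one class to them, and where a whole thing is asked for, a point or a joint stands for the part that bears it (a point fixed in the world has none). Each returns a list of dicts, best first, with "confidence" (0 to 1); they miss things now and then, are a little off and sometimes report something else, mostly with a low value. They report only what shows in the picture. A call takes as long as a camera call. They do not tell look-alikes from the thing itself.
- look_for(camera, name): "at" ([column, row] in pixels, amid what is visible of it).
- tip_of(camera, name): "at" ([column, row] in pixels: a listed point, or the origin of a listed thing).
Readings, each from a call of its own:
- read_time_s(): time.
- read_qpos(): joint angles.
- read_joint_vel(): joint speeds.
- read_effort(): joint torques, N m.
- read_eef_pos(): TCP position.
- read_tcp_rot(): TCP orientation.
- read_ft_force(): force on the tool from outside, world axes, zero at the start.
- read_ft_torque(): the same for the moment, N m.
- read_finger_gap(): finger opening in m.
- read_grasp_force(): force on a finger pad.
Only numpy, scipy, OpenCV 4.12 (cv2) and the standard library are available. Lean on these libraries where they do the work, as an engineer would, in place of code of your own. Each camera call takes 0.05 s, during which the arm holds its last target. There are 200 camera calls.

## Working session

There is one attempt and no reset: what is moved stays moved. The work goes in short steps, each a Python script; the robot and the scene stay as the last script left them, time stands still between calls to the robot, and variables do not carry over. Pictures are saved under pics/ and viewed, at most 10 in all, crops included, and the job is handed in when it is done.

```bash
mkdir -p pics; cat > h.py <<'E'
import numpy as np, cv2
from bench import *
def pix2w(cam,uv,z,P=None):
    P=P or camera_params(cam); K=np.array(P["K"]);D=np.array(P["dist_coeffs"]);T=np.array(P["camera_from_world"])
    n=cv2.undistortPoints(np.array([[uv]],float),K,D)[0,0]
    R=T[:3,:3];t=T[:3,3]; c=-R.T@t; d=R.T@np.array([n[0],n[1],1]); return c+d*(z-c[2])/d[2]
def w2pix(cam,p,P=None):
    P=P or camera_params(cam); T=np.array(P["camera_from_world"])
    return cv2.projectPoints(np.array(p,float).reshape(-1,1,3),cv2.Rodrigues(T[:3,:3])[0],T[:3,3],np.array(P["K"]),np.array(P["dist_coeffs"]))[0][:,0]
def save(name,im): cv2.imwrite("pics/"+name+".png",cv2.cvtColor(im,cv2.COLOR_RGB2BGR))
E
python3 - <<'E'
from h import *
Z=dict(stage_base=0,rail_mouth=.014,rail_tunnel=.014,slot_centre=.014,slot_mouth=.014,crank_axis=.0745,crank_grip=.097,carrier=0,spare_objective=0,specimen_1=0,cast_tee_bronze=0)
for c in("top","scene"):
    save(c,read_camera(c))
    for n,z in Z.items():
        for d in tip_of(c,n)[:4]:
            print(c,n,round(d["confidence"],2),np.round(d["at"]),np.round(pix2w(c,d["at"],z),4))
print(read_time_s(),read_tcp_rot(),read_eef_pos())
E
```

```text
top stage_base 0.9 [367. 207.] [0.5719 0.1861 0.    ]
top rail_mouth 0.63 [303. 212.] [0.5566 0.3222 0.014 ]
top rail_tunnel 0.68 [330. 208.] [0.5662 0.2659 0.014 ]
top slot_centre 0.72 [367. 204.] [0.5755 0.1889 0.014 ]
top slot_mouth 0.66 [346. 194.] [0.5968 0.2317 0.014 ]
top crank_axis 0.88 [391. 256.] [0.4674 0.1535 0.0745]
top crank_grip 0.74 [400. 239.] [0.4993 0.1416 0.097 ]
top carrier 0.95 [211. 258.] [0.4572 0.5117 0.    ]
top carrier 0.72 [304. 270.] [0.4363 0.3159 0.    ]
top carrier 0.65 [178. 222.] [0.5319 0.5855 0.    ]
top spare_objective 0.71 [305. 268.] [0.4404 0.3158 0.    ]
top spare_objective 0.63 [285. 178.] [0.6291 0.3604 0.    ]
top specimen_1 0.65 [254. 242.] [0.493  0.4234 0.    ]
top cast_tee_bronze 0.37 [364. 203.] [0.5796 0.1924 0.    ]
scene stage_base 0.89 [353. 290.] [0.5683 0.1803 0.    ]
scene rail_mouth 0.6 [287. 252.] [0.5467 0.3225 0.014 ]
scene rail_tunnel 0.64 [317. 261.] [0.5672 0.2647 0.014 ]
scene slot_centre 0.74 [353. 280.] [0.5749 0.1874 0.014 ]
scene slot_centre 0.16 [350. 281.] [0.5695 0.1907 0.014 ]
scene slot_mouth 0.81 [339. 263.] [0.5926 0.2324 0.014 ]
scene slot_mouth 0.26 [289. 251.] [0.5502 0.3211 0.014 ]
scene crank_axis 0.56 [334. 300.] [0.4683 0.1534 0.0745]
scene crank_grip 0.84 [352. 284.] [0.4968 0.1437 0.097 ]
scene carrier 0.86 [197. 200.] [0.538  0.5936 0.    ]
scene carrier 0.6 [187. 237.] [0.4449 0.506  0.    ]
scene spare_objective 0.55 [305. 230.] [0.6323 0.3512 0.    ]
scene specimen_1 0.42 [230. 244.] [0.4929 0.4288 0.    ]
scene cast_tee_bronze 0.75 [339. 244.] [0.6478 0.2737 0.    ]
scene cast_tee_bronze 0.71 [334. 298.] [0.5293 0.193  0.    ]
1.2 [ 2.25882945e-01  9.74154451e-01  7.04892629e-06 -1.37232038e-05] [0.28609354 0.58366406 0.25027339]
```

```bash
python3 - <<'E'
import cv2
a=cv2.imread("pics/top.png");cv2.imwrite("pics/topc.png",cv2.resize(a[140:320,140:440],(800,480),interpolation=cv2.INTER_CUBIC))
a=cv2.imread("pics/scene.png");cv2.imwrite("pics/scenec.png",cv2.resize(a[150:350,140:420],(800,571),interpolation=cv2.INTER_CUBIC))
E
```

```text
(no output)
```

View pics/topc.png

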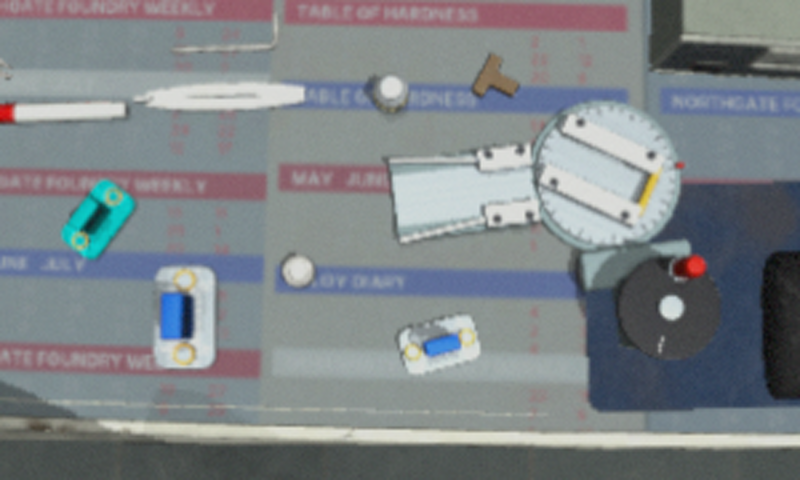

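View pics/scenec.png

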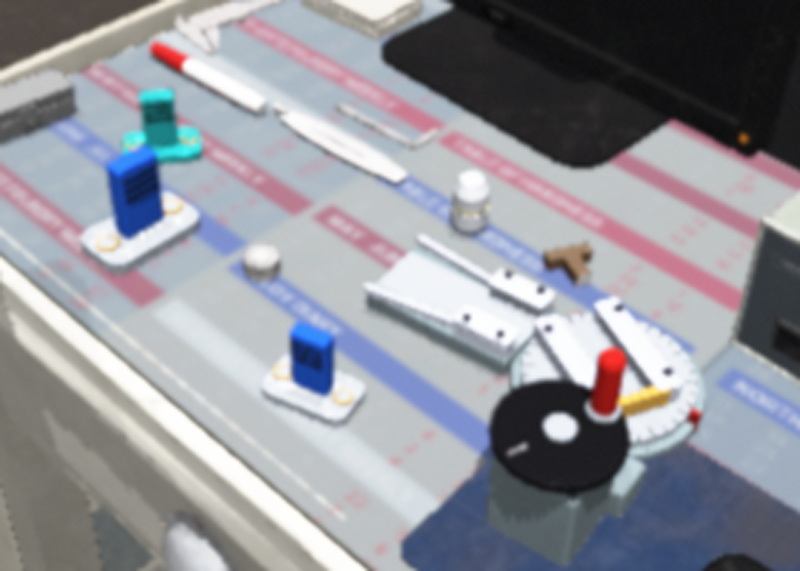

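Candidates for the carrier in the top picture are the turquoise one (178,222), the large blue (211,258) and the small blue (304,270). By the description I choose the small blue one, at about (0.436, 0.316). The stage fits its stated sizes: yaw is about 0.14 and the slot is at about -0.60. Next I take a wrist view from above to check both.

```bash
cat >> h.py <<'E'
def quat(psi): # tool down, closing line (tool y) at world yaw psi
    h=(psi+np.pi/2)/2; return [np.cos(h),np.sin(h),0,0]
def quatn(psi): # of the two half-turn choices the one with smallest |q7|
    return psi
def rot(a): return np.array([[np.cos(a),-np.sin(a)],[np.sin(a),np.cos(a)]])
def find(c,names,P):
    out={}
    for n,z in names.items():
        r=tip_of(c,n)
        if r: out[n]=[(round(d["confidence"],2),np.round(d["at"]),np.round(pix2w(c,d["at"],z,P)[:2],4)) for d in r[:3] if d["confidence"]>.3]
    return out
E
python3 - <<'E'
from h import *
move_ptp([0.46,0.25,0.33],quat(0.14))
print(read_time_s(),read_qpos())
P=camera_params("wrist");im=read_camera("wrist");save("w1",im)
T=np.array(P["camera_from_world"]);print("campos",-T[:3,:3].T@T[:3,3])
Z=dict(stage_base=0,rail_mouth=.014,rail_tunnel=.014,slot_centre=.014,slot_mouth=.014,crank_axis=.0745,crank_grip=.097,carrier=0)
for k,v in find("wrist",Z,P).items():print(k,v)
E
```

```text
2.6333 [-0.93695562  0.07357163  0.37649437  1.81748954 -0.0290107   1.25637801
 -0.40784243]
campos [0.44836657 0.32248554 0.45273365]
stage_base [(0.61, array([334., 221.]), array([0.5707, 0.1844]))]
rail_tunnel [(0.91, array([341., 170.]), array([0.5612, 0.2669]))]
slot_centre [(0.64, array([335., 223.]), array([0.5683, 0.1851]))]
slot_mouth [(0.83, array([358., 196.]), array([0.5941, 0.2309]))]
crank_axis [(0.65, array([269., 250.]), array([0.4715, 0.153 ]))]
crank_grip [(0.91, array([288., 266.]), array([0.4987, 0.144 ]))]
carrier [(0.86, array([264., 122.]), array([0.4409, 0.3169]))]
```

View pics/w1.png

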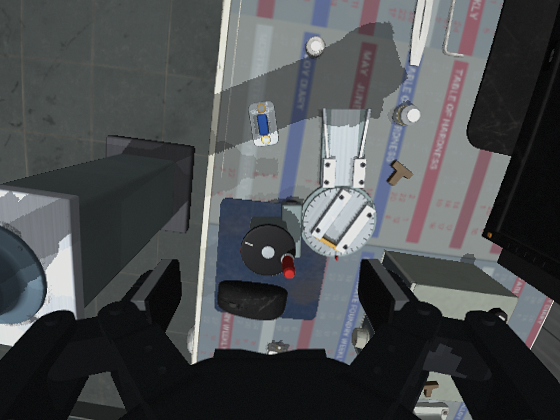

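The wrist picture shows the small blue carrier at (264,122), with the stage at (338,221), the wheel hub at (268,250) and the grip at (288,266). This confirms the choice. The points agree with the fit, so I grasp the crank and try the first arc.

```bash
cat > fit.py <<'E'
from h import *
L=dict(b=(0,0),t=(0,.0785),m=(0,.134),c=(-.108,-.02))
O=[('b',.5719,.1861),('b',.5683,.1803),('b',.5707,.1844),('b',.5755,.1889),('b',.5749,.1874),('b',.5683,.1851),
('t',.5662,.2659),('t',.5672,.2647),('t',.5612,.2669),('m',.5566,.3222),('m',.5467,.3225),('c',.4674,.1535),('c',.4683,.1534),('c',.4715,.153)]
from scipy.optimize import least_squares
f=lambda p:np.concatenate([rot(p[2])@L[k]+p[:2]-(x,y) for k,x,y in O])
r=least_squares(f,[.57,.186,.14],loss='soft_l1',f_scale=.003)
B=r.x[:2];A=r.x[2]
W=lambda x,y:rot(A)@(x,y)+B
C=W(-.108,-.02)
E
python3 - <<'E'
from fit import *
print(B,A,C,r.fun.reshape(-1,2).std(0))
g=np.array([.4983,.1431]);d=g-C;ph=np.arctan2(d[1],d[0]);print(np.hypot(*d),ph)
p0=C+.029*np.array([np.cos(ph),np.sin(ph)])
q=quat(.14);move_gripper(.05,40)
move_ptp([*p0,.17],q);movel([*p0,.102],q,speed=.1)
move_gripper(0,40);print(read_finger_gap(),read_ft_force(),read_eef_pos(),read_time_s())
n=0
for i in range(1,9):
    a=ph-i*np.pi/8
    t=read_time_s();movel([*(C+.029*np.array([np.cos(a),np.sin(a)])),.102],q,speed=.1)
    print(i,round(read_time_s()-t,2),np.round(read_ft_force(),1),np.round(read_eef_pos()[:2]-C,4))
print(read_time_s(),read_finger_gap())
E
```

```text
[0.57265378 0.18709038] 0.1279710255191529 [0.46808935 0.15347075] [0.00359773 0.00234421]
0.03194112993388178 -0.33067677251352623
0.014486752413299064 [ 4.34228877 -0.2777448   0.62274833] [0.49789223 0.14446838 0.1031927 ] 5.5667
1 0.27 [ 0.9 -3.   4.6] [ 0.0227 -0.0204]
2 0.27 [-0.4 -2.3  9.2] [ 0.0126 -0.0269]
3 0.27 [-1.1 -1.5  9.6] [ 0.0011 -0.0288]
4 0.27 [0.5 0.5 8.4] [-0.01   -0.0261]
5 0.27 [0.9 2.3 5.7] [-0.019  -0.0194]
6 0.27 [3.2 3.9 3.8] [-0.0247 -0.0103]
7 0.27 [5.  2.9 3.3] [-0.0267 -0.0003]
8 0.27 [5.2 0.3 3.9] [-0.025   0.0099]
7.7 0.014599260519144558
```

```bash
python3 - <<'E'
from fit import *
ph=-.33067677;q=quat(.14);F=[]
for i in range(9,46):
    a=ph-i*np.pi/8
    movel([*(C+.029*np.array([np.cos(a),np.sin(a)])),.102],q,speed=.12)
    F.append(read_ft_force())
F=np.array(F);print(abs(F).max(0),read_time_s(),read_finger_gap(),read_eef_pos()-[*C,0])
move_gripper(.05);movel([*read_eef_pos()[:2],.2],speed=.2)
move_ptp([0.5,0.14,0.30],quat(.14))
for c in("top","scene","wrist"):
    P=camera_params(c);im=read_camera(c);save("a_"+c,im)
    for k,v in find(c,dict(slot_centre=.014,slot_mouth=.014,rail_tunnel=.014,rail_mouth=.014,crank_grip=.097,carrier=0),P).items():print(c,k,v)
    if c=="wrist":
        import pickle;pickle.dump(P,open("a_wrist.pkl","wb"))
        px=w2pix(c,[*B,.0285],P)[0];print(px)
        x,y=np.clip(px-[100,75],0,[360,270]).astype(int);save("a_wc",cv2.resize(im[y:y+150,x:x+200],(800,600),interpolation=cv2.INTER_CUBIC));print(x,y)
print(read_time_s())
E
```

```text
[ 5.85784211  4.27773951 14.54439532] 16.95 0.014768349456957222 [0.02011621 0.02310796 0.10304418]
top slot_centre [(0.57, array([368., 203.]), array([0.5776, 0.1874]))]
top slot_mouth [(0.94, array([341., 209.]), array([0.5652, 0.2436]))]
top rail_tunnel [(0.77, array([330., 210.]), array([0.5618, 0.2652]))]
top rail_mouth [(0.64, array([301., 214.]), array([0.5532, 0.3263]))]
top crank_grip [(0.82, array([383., 246.]), array([0.4859, 0.1746]))]
top carrier [(0.97, array([207., 261.]), array([0.4501, 0.5185])), (0.65, array([178., 223.]), array([0.5293, 0.5847])), (0.56, array([302., 269.]), array([0.4391, 0.321 ]))]
scene slot_centre [(0.9, array([352., 281.]), array([0.573 , 0.1879])), (0.39, array([328., 269.]), array([0.5652, 0.2363]))]
scene slot_mouth [(0.8, array([331., 264.]), array([0.5793, 0.2425]))]
scene rail_tunnel [(0.58, array([317., 261.]), array([0.567, 0.265]))]
scene rail_mouth [(0.65, array([289., 249.]), array([0.5548, 0.3253]))]
scene crank_grip [(0.86, array([331., 277.]), array([0.4855, 0.1757]))]
scene carrier [(0.92, array([196., 200.]), array([0.5342, 0.593 ])), (0.66, array([252., 288.]), array([0.4421, 0.3108])), (0.6, array([190., 233.]), array([0.4562, 0.5111]))]
wrist slot_centre [(0.83, array([329., 144.]), array([0.5728, 0.1891]))]
wrist slot_mouth [(0.92, array([331., 105.]), array([0.5658, 0.2377]))]
wrist rail_tunnel [(0.83, array([334.,  84.]), array([0.564 , 0.2641]))]
wrist rail_mouth [(0.72, array([336.,  35.]), array([0.5562, 0.321 ]))]
wrist crank_grip [(0.72, array([264., 151.]), array([0.4883, 0.1764]))]
wrist carrier [(0.91, array([243.,  29.]), array([0.4411, 0.3149]))]
[331.1127446  146.46617842]
231 71
19.5833
```

View pics/a_wc.png

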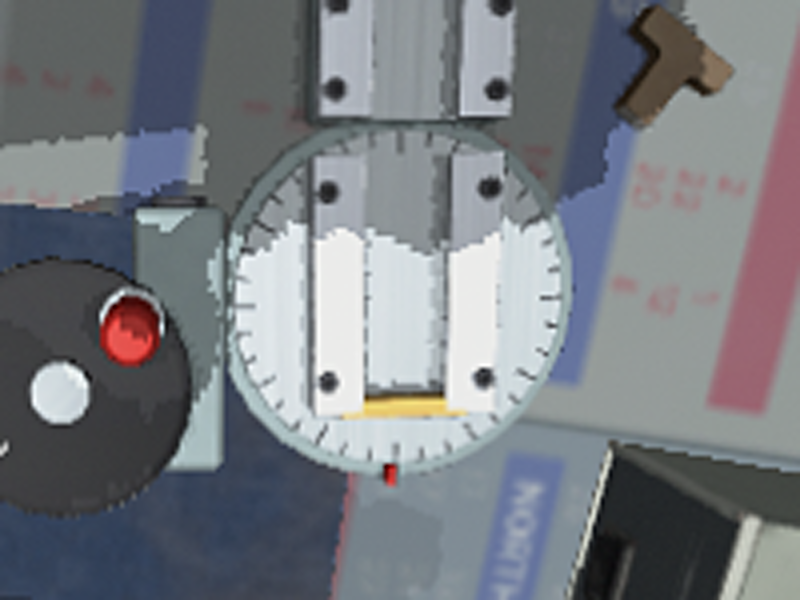

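The slot looks nearly aligned in the crop. The slot screws (328,192)/(484,378) against the rail screws (337,4)/(496,90) suggest a small overshoot of about +0.02 rad. I will measure that at sub-pixel level.

```bash
cat > screws.py <<'E'
from h import *
import pickle
def meas(im,P,crops):
    g=cv2.cvtColor(im,cv2.COLOR_RGB2GRAY).astype(float);out=[]
    for u,v in crops:
        for _ in range(3):
            x,y=int(round(u)),int(round(v));w=np.clip(110-g[y-4:y+5,x-4:x+5],0,None)
            yy,xx=np.mgrid[-4:5,-4:5];w=w*(xx**2+yy**2<=16)
            u,v=x+(w*xx).sum()/w.sum(),y+(w*yy).sum()/w.sum()
        out.append(pix2w("wrist",(u,v),.030,P)[:2])
    return np.array(out)
E
python3 - <<'E'
from screws import *
P=pickle.load(open("a_wrist.pkl","rb"));im=cv2.cvtColor(cv2.imread("pics/a_wrist.png"),cv2.COLOR_BGR2RGB)
c=np.array([(337,4),(500,5),(335,90),(496,90),(328,190),(490,188),(328,382),(484,378)])/4.+[231-.4,71-.4]
S=meas(im,P,c)
print(np.round(S,4))
ang=lambda a,b:-np.arctan2((b-a)[0],(b-a)[1])
for o in(0,4):
    s=S[o:o+4];print([round(x,4) for x in(ang(s[2],s[0]),ang(s[3],s[1]),ang(s[0],s[1])+np.pi/2,ang(s[2],s[3])+np.pi/2)],s.mean(0),np.linalg.norm(s[0]-s[1]),np.linalg.norm(s[2]-s[0]))
m=[S[:4].mean(0),S[4:].mean(0)];print(ang(m[1],m[0]))
E
```

```text
[[0.5364 0.2731]
 [0.5857 0.28  ]
 [0.5396 0.2482]
 [0.5891 0.2553]
 [0.5424 0.2174]
 [0.5929 0.2264]
 [0.553  0.1591]
 [0.6032 0.1679]]
[np.float64(0.131), np.float64(0.1382), np.float64(0.1386), np.float64(0.1416)] [0.56269897 0.26412919] 0.04977713412176011 0.0250712972047008
[np.float64(0.1789), np.float64(0.1741), np.float64(0.1768), np.float64(0.1728)] [0.57286352 0.1927038 ] 0.05124146387366124 0.059210181225018456
0.14136092936576514
```

The rail yaw is 0.138 and the slot is at 0.176, so the table has overshot by about +0.038 rad. I wind back about 1.1 rad of wheel and re-measure.

```bash
python3 - <<'E'
from fit import *
from screws import meas
q=quat(.14);P_=lambda a:[*(C+.0295*np.array([np.cos(a),np.sin(a)])),.102]
a=.87;p=P_(a)
move_ptp([*p[:2],.17],q);movel(p,q,speed=.1);move_gripper(0,40)
for i in range(4):
    a+=1.13/4;movel(P_(a),q,speed=.1)
print(read_ft_force(),read_finger_gap())
move_gripper(.05);movel([*read_eef_pos()[:2],.2],speed=.2)
move_ptp([0.5,0.17,0.30],quat(.138))
P=camera_params("wrist");im=read_camera("wrist");save("b",im)
import pickle;pickle.dump(P,open("b.pkl","wb"))
# predicted screws
s=np.array([.5627,.2641]);R=rot(.138)
r=[s+R@v for v in((-.025,.0125),(.025,.0125),(-.025,-.0125),(.025,-.0125))]
t=[np.array([.5729,.1927])+R@v for v in((-.0255,.0295),(.0255,.0295),(-.0255,-.0295),(.0255,-.0295))]
S=meas(im,P,w2pix("wrist",[[*v,.030] for v in r+t],P))
ang=lambda a,b:-np.arctan2((b-a)[0],(b-a)[1])
for o in(0,4):
    s=S[o:o+4];print([round(x,4) for x in(ang(s[2],s[0]),ang(s[3],s[1]),ang(s[0],s[1])+np.pi/2,ang(s[2],s[3])+np.pi/2)],s.mean(0),np.linalg.norm(s[0]-s[1]),np.linalg.norm(s[2]-s[0]))
m=[S[:4].mean(0),S[4:].mean(0)];print(ang(m[1],m[0]),read_time_s())
# carrier
for k,v in find("wrist",dict(carrier=0),P).items():print(k,v)
u=w2pix("wrist",[.441,.316,.02],P)[0];print(u)
x,y=np.clip(u-[50,37],0,[460,345]).astype(int);print(x,y);save("bc",cv2.resize(im[y:y+75,x:x+100],(800,600),interpolation=cv2.INTER_CUBIC))
E
```

```text
[ 0.05022175 -3.79788037  7.6777074 ] 0.014529178913135756
[np.float64(0.1421), np.float64(0.1513), np.float64(0.1392), np.float64(0.1483)] [0.56262412 0.26424041] 0.05002943870280245 0.025257055354918102
[np.float64(0.132), np.float64(0.1307), np.float64(0.1276), np.float64(0.1358)] [0.57309691 0.19282496] 0.051046084936846696 0.059790841972279345
0.14560807963387604 24.0667
carrier [(0.79, array([239.,  52.]), array([0.4396, 0.3159]))]
[238.63489326  48.97674   ]
188 11
```

View pics/bc.png

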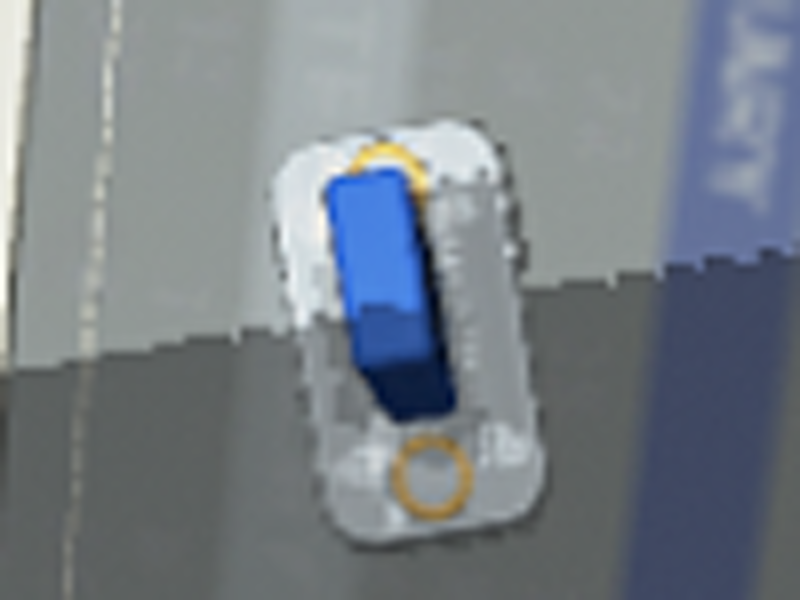

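The table is now at about -0.01 rad. In the crop the blue blade sits on its plate, with ring centres at about (387,184) and (432,477). I compute the carrier pose from these, grasp the blade and lift.

```bash
python3 - <<'E'
from fit import *
import pickle
P=pickle.load(open("b.pkl","rb"))
a,b=[pix2w("wrist",(u/8+188-.44,v/8+11-.44),.008,P)[:2] for u,v in((387,184),(432,477))]
# plate outline check: left-top, right-top, left-bottom, right-bottom extents
m=(a+b)/2;d=a-b;yaw=-np.arctan2(d[0],d[1]);print(m,np.linalg.norm(d),yaw)
t=pix2w("wrist",((327+408+440+358)/4/8+188-.44,(185+172+358+365)/4/8+11-.44),.054,P);print("blade top",t)
im=cv2.cvtColor(cv2.imread("pics/b.png"),cv2.COLOR_BGR2HSV)
mk=cv2.inRange(im,(105,120,120),(125,255,255));mk[:11]=0;mk[86:]=0;mk[:,:188]=0;mk[:,288:]=0
q=quat(yaw)
move_gripper(.05,40)
move_ptp([*m,.13],q);movel([*m,.041],q,speed=.12)
move_gripper(0,60);print(read_finger_gap(),read_grasp_force(),read_ft_force(),read_eef_pos())
movel([*m,.12],q,speed=.15);print(read_finger_gap(),read_ft_force(),read_time_s())
for c in("top","scene"):
    save("g_"+c,read_camera(c))
E
```

```text
[0.44012033 0.31472588] 0.043442795157675795 0.27782014963806384
blade top [0.44109913 0.31392505 0.054     ]
0.011193149967144602 59.03684377670288 [0.63376674 0.38288558 3.59033864] [0.44084431 0.31528219 0.04182777]
0.0114095094041304 [ 0.27105888  0.17468834 -0.96710052] 27.2417
```

```bash
cat > st.py <<'E'
from h import *
A=.142;B=np.array([.5738,.1865]);R=rot(A)
W=lambda x,y,z:[*(B+R@(x,y)),z]
loc=lambda p:R.T@(np.array(p)[:2]-B)
q=quat(A)
E
python3 - <<'E'
from st import *
move_ptp(W(0,.137,.12),q)
movel(W(0,.137,.064),q,speed=.12)
z=.064;f0=read_ft_force()[2]
while z>.053:
    z-=.001;movel(W(0,.137,z),q,speed=.05)
    f=read_ft_force()[2]-f0
    if f>3:break
print(z,f,read_eef_pos(),read_time_s())
z+=.0007;movel(W(0,.137,z),q,speed=.05);print(read_ft_force(),read_eef_pos()[2])
for y in(.12,.11,.10,.09):
    movel(W(0,y,z),q,speed=.06);F=read_ft_force();p=read_eef_pos()
    print(y,np.round(R.T@F[:2],1),round(F[2],1),np.round(loc(p),4),round(p[2],4))
    if np.hypot(*F[:2])>15:print("STOP");break
print(read_time_s(),read_finger_gap());im=read_camera("scene");save("s1",cv2.resize(im[200:320,260:420],(800,600),interpolation=cv2.INTER_CUBIC))
E
```

```text
0.05499999999999999 5.402993843412748 [0.55443431 0.32212942 0.05590227] 30.7417
[-1.34761484 -1.07991714  2.5063181 ] 0.05592020570213755
0.12 [ 0.2 -2. ] 3.9 [0.0006 0.1174] 0.056
0.11 [ 0.5 -1. ] 4.5 [0.0003 0.1089] 0.0559
0.1 [-1.1 -0.1] 4.0 [0.0002 0.0991] 0.0559
0.09 [-1.2 -0.3] 5.4 [0.0002 0.0888] 0.0559
32.375 0.011379987879959388
```

View pics/s1.png

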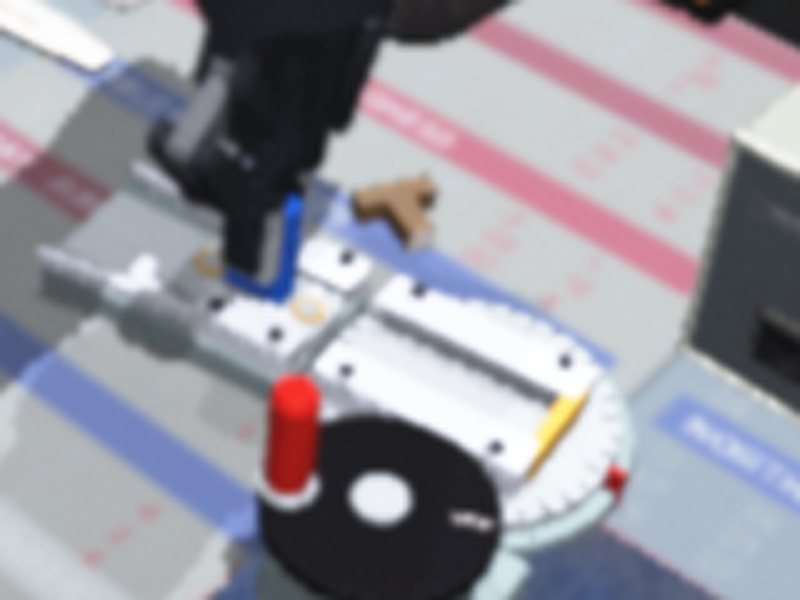

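The picture shows the carrier flat and entering between the lips, with the blade at (280,250) and the slot ahead of it clear and aligned. I carry on to the stop.

```bash
python3 - <<'E'
from st import *
z=.0557
def go(y,s=.06):
    movel(W(0,y,z),q,speed=s);F=read_ft_force();f=R.T@F[:2];p=loc(read_eef_pos())
    print(round(y,4),np.round(f,1),round(F[2],1),np.round(p,4));return f
ok=True
for y in(.08,.07,.058,.046,.034,.022,.012,.006):
    if np.hypot(*go(y))>15: ok=False;print("STOP");break
while ok and y>-.006:
    y-=.001
    if go(y,.03)[1]>8:break
print(read_time_s(),read_finger_gap());im=read_camera("scene");save("s2",cv2.resize(im[200:320,260:420],(800,600),interpolation=cv2.INTER_CUBIC))
E
```

```text
0.08 [-0.9  0.1] 4.6 [0.0002 0.0787]
0.07 [-0.1  0.6] 5.1 [0.0002 0.0685]
0.058 [-0.1  0.8] 5.8 [0.0002 0.0558]
0.046 [-0.2  0.2] 5.2 [0.0001 0.0436]
0.034 [0.4 0.6] 5.6 [0.0001 0.0316]
0.022 [0.4 0.1] 5.8 [0.0001 0.0196]
0.012 [0.2 0.4] 5.5 [0.     0.0097]
0.006 [0.2 1.4] 5.1 [0.     0.0042]
0.005 [-0.3  2.7] 6.2 [0.    0.004]
0.004 [0.3 3.3] 4.6 [-0.      0.0035]
0.003 [0.3 2.6] 5.8 [0.     0.0027]
0.002 [1.1 2.8] 5.5 [0.     0.0018]
0.001 [-0.2  3.5] 5.3 [-0.      0.0008]
0.0 [1.2 5.5] 4.9 [-0.      0.0007]
-0.001 [0.  4.2] 5.8 [-0.0001  0.0006]
-0.002 [0.7 6.3] 5.3 [-0.      0.0005]
-0.003 [-0.4  7.8] 5.5 [-0.      0.0005]
-0.004 [-0.7  8.5] 5.3 [-0.      0.0004]
37.525 0.011377128941439881
```

View pics/s2.png

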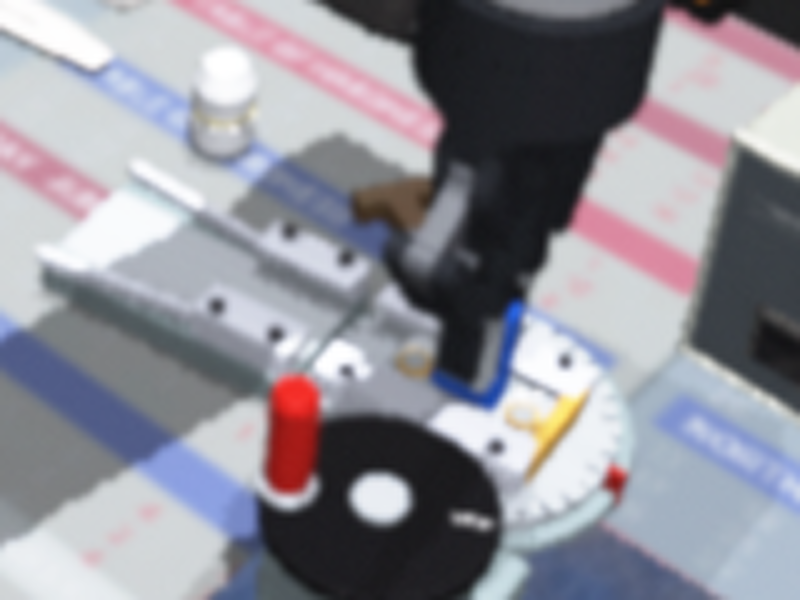

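The plate is against the brass stop: the force builds while the TCP stays at y of about 0.5 mm. I release, retreat and check.

```bash
python3 - <<'E'
from st import *
from screws import meas
move_gripper(.035)
p=read_eef_pos();movel([*p[:2],.14],q,speed=.1)
move_ptp([.5,.17,.30],quat(.138))
P=camera_params("wrist");im=read_camera("wrist")
s=np.array([.5627,.2641]);Q=rot(.138)
t=[np.array([.573,.1927])+Q@v for v in((-.0255,.0295),(.0255,.0295),(-.0255,-.0295),(.0255,-.0295))]
S=meas(im,P,w2pix("wrist",[[*v,.030] for v in t],P))
ang=lambda a,b:-np.arctan2((b-a)[0],(b-a)[1])
print([round(x,3)-A for x in(ang(S[2],S[0]),ang(S[3],S[1]),ang(S[0],S[1])+np.pi/2,ang(S[2],S[3])+np.pi/2)])
for d in tip_of("wrist","carrier"):print(d,loc(pix2w("wrist",d["at"],.014,P)))
x,y=np.clip(w2pix("wrist",[*B,.03],P)[0]-[60,45],0,[440,330]).astype(int);save("f",cv2.resize(im[y:y+90,x:x+120],(800,600),interpolation=cv2.INTER_CUBIC))
print(read_time_s())
E
```

```text
[np.float64(-0.01999999999999999), np.float64(-0.009999999999999981), np.float64(-0.009999999999999981), np.float64(-0.015999999999999986)]
{'at': [325.8, 167.9], 'confidence': 0.73} [-0.0010076   0.00056865]
{'at': [326.8, 166.6], 'confidence': 0.63} [0.00026545 0.00232761]
39.7667
```

View pics/f.png

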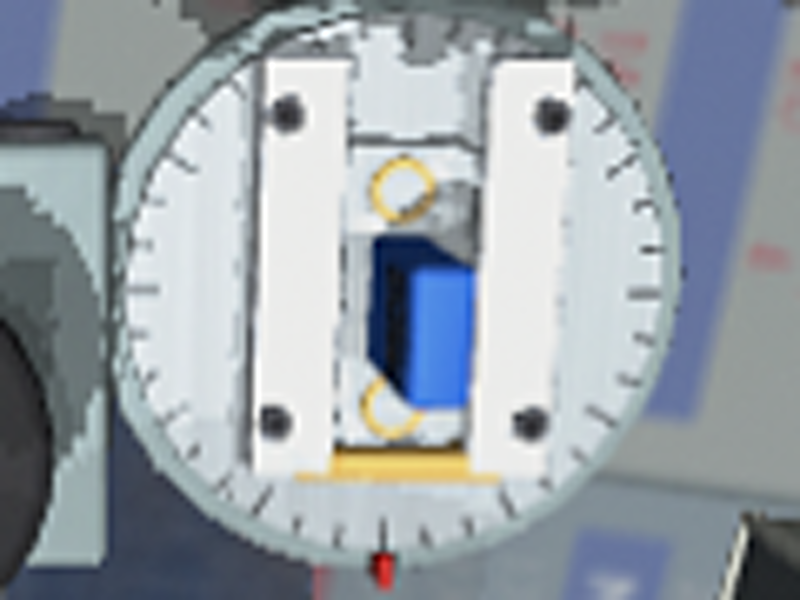

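The carrier lies flat in the slot with its end at the brass stop (400,455). The mark at (383,535) is at the red pointer.

```bash
python3 -c "
from bench import *
print(sign_off())"
```

```text
the job is handed in; nothing more can be done
None
```

I handed the job in at about 40 s of the 67 s limit: the slot is lined up to about -0.01 rad, and the carrier is fully home against the brass stop and released. The objective, specimen and tee were not touched as far as I could see; sign-off returned no verdict.

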